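# Blank off a twin-port manifold with the cam lock

## Robot

A 6-joint arm with a two-finger parallel gripper is mounted at the origin on the work surface. World frame = base frame: x ahead of the robot, y to its left, z up, the work surface at z = 0. Lengths are in mm, angles in degrees, forces in N, time in s.
With the tool pointing down it reaches from about 350 to 850 mm from the base axis. Payload 8.1 kg.
Tool frame: the origin (TCP) lies at the very end of the fingers, on their centre line; the grasp point (between the pads) lies 19 mm behind it (r.grip_point_offset is the distance from the TCP to the grasp point, in mm); z points along the fingers, y is the line along which they close (so a half turn about z gives the same grasp; the last joint's range is limited). The gripper opens to 85 mm and grips with 20 to 120 N. Pads are 22 mm wide; open, the fingers measure 114 mm over their backs; the gripper's body (76 mm by 85 mm) begins 54 mm behind the grasp point. The pads swing forward as they close: fully open they stand 13 mm farther back than shut.
Start: joints at [-80.294, 7.471, 85.268, -0, 87.261, -4.893], TCP at [151.251, -580.628, 231.292] pointing down, gripper open.
Joint ranges: [-169.43, 169.43], [-51.17, 129.36], [1.28, 143.12], [-76.62, 256.62], [0, 156.53], [-152.29, 152.29]. Speed limits (degrees/s): [136.94, 136.94, 159.86, 180, 180, 180].

## Interface

Orientations are given as [roll, pitch, yaw] about the fixed x, y, z axes, in that order (R = Rz(yaw) Ry(pitch) Rx(roll)).
In Python, from bench import status, eyes, r gives the robot as it stands.
- The arm moves only by the shell command python3 -m handwheel 'ROWS' [FORCE]. ROWS is a JSON object whose one key "series" holds a list that holds one entry, the list of rows, each a list of 7 numbers: the shift along the tool's x, y, z in cm, then the turn, a rotation vector about the tool's x, y, z in rad, then the opening, from 0 (shut) to 1 (fully open). In form: {"series": [[[tx, ty, tz, rx, ry, rz, claw], ...]]}. A call has 1 to 12 rows; each row is the pose to reach, as a shift and turn from the pose commanded when the call began, along the tool's axes at that moment; what a row does not reach only later rows make up. A row lasts 1/8 s, in which the tool goes at most 62.5 mm and 10.7 degrees, less where a joint would pass 70% of its speed; a pose out of reach is approached as far as the arm can. A call with a gripper value outside its range is refused whole. The fingers move at their own pace and stop on an object; FORCE is the grip in N (left out, the last holds). Time passes only in rows, so rows that repeat a pose let the fingers close. It gives the time, the measured TCP pose, the force, the opening and the grip force at its end, in the units of the state.
- status.sense(): the state, without advancing time (a new reading comes with each control period).
- eyes.snapshot(name): name is "side" or "top"; returns a dict with "img" (420x560x3 uint8, red, green, blue), "mtx" (3x3 intrinsics, pixels), "R" (3x3) and "t" (3): a world point X has camera coordinates R X + t. Camera axes: x right, y down, z forward; pixel columns grow to the right and rows downward; lengths in mm; the calibration is good to about 2 mm. A picture is of the moment at which its call begins. There is no depth.
- r.hand_in(): hands the job in; it is judged then, once.
The state is a dict: "time": time; "joint_pos": joint angles; "qd": joint speeds; "joint_efforts": joint torques, N m; "tool_pos": TCP position; "tcp_rot": TCP orientation; "ft_force": force on the tool from outside, world axes, zero at the start; "wrist_torque": the same for the moment, N m; "finger_gap": finger opening in mm; "grip_force": force on a finger pad.
Only numpy, scipy, OpenCV 4.12 (cv2) and the standard library are available. Lean on these libraries where they do the work, as an engineer would, in place of code of your own. Each camera call takes 0.05 s, during which the arm holds its last target. There are 200 camera calls.

## Task

Close off the twin-port manifold for its leak test: hang the blanking plate on the fixture so that its draw bolt lies down in the guide and between the two ports with the peg inside the mouth of the cam disc, then swing the cam handle clockwise about half a turn, until the hook has drawn the plate snug onto the gaskets. Stop as soon as the handle clearly stiffens: the plate must stay clamped when you let go, but overtightening crushes the gaskets. Leave the other things on the bench alone.

Things in the scene. Friction and masses are not known exactly. Their poses are not given: they have to be found in the camera images.
- fixture: Dark steel fixture fixed to the bench. Origin: on the bench under the cam axis; x is the draw direction, from cam to manifold and beyond, z up. Base x -70 to 145, y -75 to 75 mm, 10 mm thick; ledge from x = 55 mm on, top 19 mm above the bench; on it, x 57 to 71 mm, two guide cheeks 48 mm tall with a slot 14 mm wide along y = 0, open at the top.
- manifold: Cast aluminium twin-port manifold fixed on the ledge; origin and axes as the fixture. Two flange halves, x 96 to 106 mm, tops 55 mm above the bench, leave a slot 15 mm wide along y = 0, open at the top; pipes turn off to y = +-70 mm. Black gaskets on the halves (y 9 to 29 mm each side) meet the plate at x = 110 mm, give or take 2 mm: not measured.
- cam (a joint): Turn of the steel cam disc (88 mm across), rad, growing clockwise from above; 0: mouth squarely towards the manifold (starts within 0.2). Spiral hook wall 17 to 29 mm above the bench, open on top, mouth 85 degrees. A peg up to 33 mm from the axis is caught at about 1 rad, then drawn in 3.5 mm per rad. Tight somewhere from 2.2 to 3.8 rad, stays where left; hard end 4.4.
- cam_axis (a point): Point on the cam disc's upright axis, on the hub of the handle arm, 60 mm above the bench.
- handle_pin (a point): Top of the upright handle pin: 14 mm thick, 60 mm from the cam axis, standing 56 to 100 mm above the bench on the handle arm (16 mm wide, 48 to 56 mm up). At cam = 0 on the fixture's -y side; clockwise it passes -x and ends near +y, clear of the manifold. Push it with closed fingers, tips above the arm. Pushing it loose takes 3 to 4 N, snug 7 to 9 N; over 10 N crushes the gaskets.
- blank: Blanking plate, one loose part, 0.25 to 0.42 kg, standing level. Origin: underside, below the grip fin; x from peg to plate, z up. Plate 110 wide, 40 high, at x 24 to 34 mm. Draw bolt, a bar 11 wide, 13 to 25 mm up, from plate to x -70. Grip fin on the bolt: x -10 to 14, 11 wide in y, 25 to 68 mm up. Hung: x along the fixture's x, underside 19 mm above the bench.
- peg (a point): Foot of the peg (8 mm diameter, 13 mm long) under the bolt's free end: x = -59.8, y = 0, z = 0 mm of the blanking plate. Hung: on the fixture's y = 0, 29 to 32 mm from the cam axis towards the manifold, 19 mm above the bench; the plate is then just clear of the gaskets.
- elbow1: Bystander, to be left alone: small aluminium pipe elbow casting with a flange, 80 mm tall.
- elbow2: Bystander, to be left alone: another such elbow casting.
- elbow3: Bystander, to be left alone: another such elbow casting.
- collar: Bystander, to be left alone: aluminium collar ring, 52 mm across, 22 mm high.
- brush: Bystander, to be left alone: hand brush lying down.
- screwdriver: Bystander, to be left alone: screwdriver lying down.
- jar: Bystander, to be left alone: white jar, 60 mm across, 85 mm tall.
There are look-alikes about, which are no part of the job. Of the things that look like the blank, the middle-sized one is meant.

How it is judged (in metres and radians):
On the way, in this order (a step that is already met when the one before it is completed fails the run):
1. the draw bolt lies in the guide with its peg down in the mouth of the cam disc and the plate beyond the gaskets, the disc not yet turned (z of peg in the frame of fixture below 0.0235 m and y of peg in the frame of fixture between -0.008 and 0.008 m and x of peg in the frame of fixture between 0.015 and 0.036 m and angle between blank's own z axis and vertical below 0.12 rad and value of joint cam below 0.6 rad and x of peg in the frame of fixture above 0.024 m), for 0.2 s.
2. the cam has been turned and has drawn the plate tight on the gaskets (value of joint cam above 2 rad and contact force between blank and manifold above 10 N and z of peg in the frame of fixture below 0.0235 m and y of peg in the frame of fixture between -0.008 and 0.008 m and x of peg in the frame of fixture between 0.015 and 0.036 m and angle between blank's own z axis and vertical below 0.12 rad), for 0.2 s.
At the end, for the whole second after the job is handed in: With nothing touched, the plate stays pressed on the gaskets with more than 10 N by the cam hook (cam past 2.0 rad), bolt down in the guide (peg within 4 mm of its resting height and 8 mm of the centre line), plate upright within 0.12 rad, all at rest (all of step 2 and linear speed of blank below 0.01 m/s and velocity of joint cam between -0.05 and 0.05 rad/s).
It fails at once if the gaskets are crushed: plate pressed on the manifold with more than 40 N (contact force between blank and manifold above 40 N).
It fails at once if a bystander is disturbed (moved over 20 mm) (distance of any of elbow1, elbow2, elbow3, collar, brush, screwdriver, jar from where it was at the start of the episode above 0.02 m).
It also fails if it takes over 72 s, if anything falls off the work surface, if the arm or the gripper's body presses on something with over 40 N, if the wrist force passes 120 N, or if a joint passes its speed limit or range.

## Working session

There is one attempt and no reset: what is moved stays moved. The work goes in short steps, Python scripts to look and compute and a shell command to move; the robot and the scene stay as the last step left them, time stands still between calls to the robot, and variables do not carry over. Pictures are saved under pics/ and viewed, at most 10 in all, crops included, and the job is handed in when it is done.

```bash
ls; mkdir -p pics; python3 - <<'E'
from bench import status, eyes, r
import cv2
for n in("side","top"):
    s=eyes.snapshot(n); cv2.imwrite(f"pics/{n}0.png",s["img"][:,:,::-1]); print(n,s["mtx"],s["R"],s["t"])
print(status.sense())
E
```

```text
pics
side [[431.34902906   0.         275.56818271]
 [  0.         431.34902906 200.67082498]
 [  0.           0.           1.        ]] [[-0.99629728 -0.08592035 -0.00306905]
 [-0.06102198  0.73183065 -0.67874901]
 [ 0.06056438 -0.67604851 -0.73436392]] [ 486.48517137  116.33378368 1095.14753025]
top [[395.70522063   0.         274.16105094]
 [  0.         395.70522063 208.58828317]
 [  0.           0.           1.        ]] [[-0.02189887 -0.9993932   0.02708636]
 [-0.99424752  0.01892891 -0.10542091]
 [ 0.10484422 -0.02923914 -0.99405873]] [ -51.36785585  526.91318494 1172.49488346]
{'time': 0.1, 'joint_pos': array([-8.02948624e+01,  7.50963735e+00,  8.53206927e+01,  9.95626985e-04,
        8.72607488e+01, -4.89331358e+00]), 'qd': array([-0.05540956, -0.00725637, -0.22202595, -0.05698384,  0.08947657,
        0.03612952]), 'joint_efforts': array([ 1.09931203e-03, -5.70950818e+01, -5.01943910e+01, -1.06724949e-04,
        8.04689247e-03,  2.20507661e-05]), 'tool_pos': array([ 151.172079  , -580.16089269,  230.38373789]), 'tcp_rot': array([-1.79909338e+02, -8.75986602e-03,  1.45983958e+01]), 'ft_force': array([-0.13488104,  0.91447572, -0.02684884]), 'wrist_torque': array([ 0.00424815,  0.02027594, -0.01705864]), 'grip_force': 0.0, 'finger_gap': 85.45795999995764}
```

View pics/top0.png

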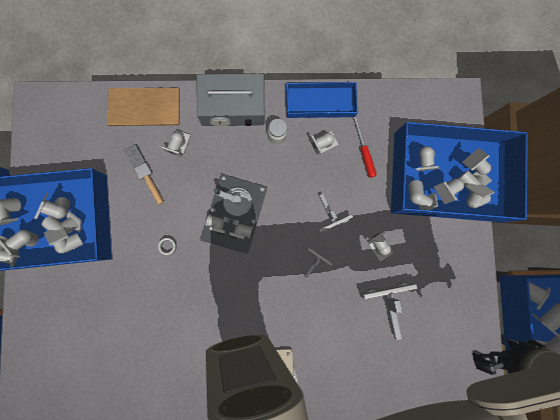

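View pics/side0.png

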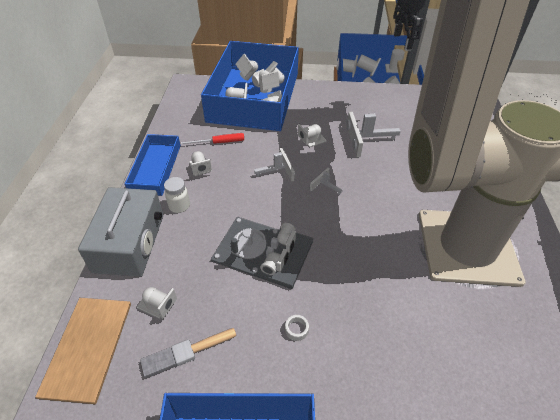

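Top view shows three look-alikes: A at (332,212), B, the smallest, at (317,262), and C, the largest, at (390,300). The middle-sized one is A, seen at (275,165) in the side view. The fixture is at (235,213) top and (262,250) side. Next, one close crop with both views.

```bash
python3 - <<'E'
import cv2,numpy as np
t=cv2.imread("pics/top0.png");s=cv2.imread("pics/side0.png")
def c(i,x,y,w,h,k):return cv2.resize(i[y:y+h,x:x+w],None,fx=k,fy=k,interpolation=cv2.INTER_CUBIC)
a=np.hstack([c(t,195,165,80,96,5),c(t,295,180,80,96,5)][:2])
b=np.hstack([c(s,207,210,110,80,3.6364)[:, :400],c(s,245,135,110,80,3.6364)[:,:400]])
a=a[:480]; 
cv2.imwrite("pics/ca.png",a); cv2.imwrite("pics/cb.png",cv2.resize(b,None,fx=1,fy=1)); print(a.shape,b.shape)
E
```

```text
(480, 800, 3) (291, 800, 3)
```

View pics/ca.png

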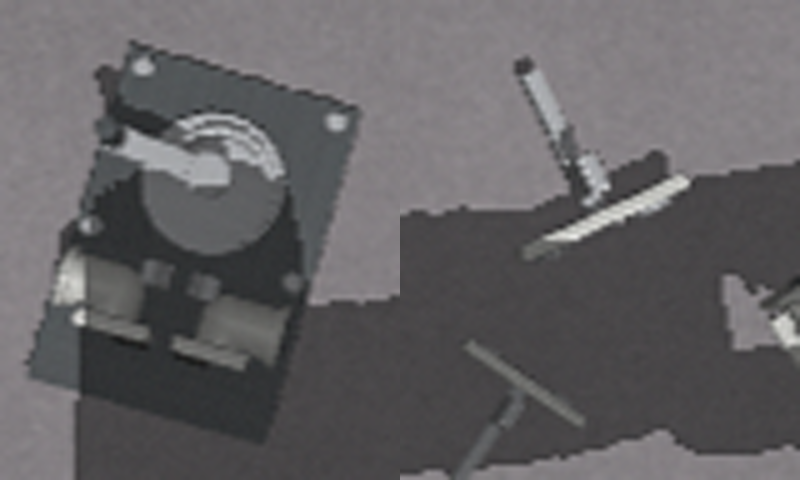

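View pics/cb.png

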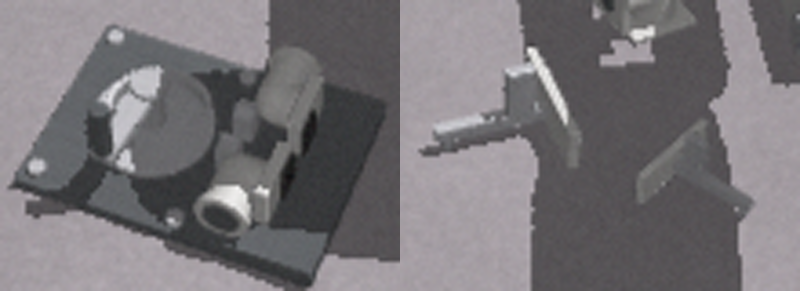

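Top crop: fixture screws are near px (223.1,177.7), (261.9,188.7), (212.5,209.5), (252.7,220.9), the cam hub is near (236,199), and the pin is on the left, at world +y. Side crop: the same screws, plus blank A with its bolt end at about (364,171) and the fin top beside the plate. Now triangulating all of these.

```bash
cat > h.py <<'E'
import numpy as np, cv2
from bench import status, eyes, r
C={n:eyes.snapshot(n) for n in("side","top")}
def P(n): c=C[n]; return c["mtx"]@np.c_[c["R"],c["t"]]
def proj(n,X): v=P(n)@np.r_[X,1]; return v[:2]/v[2]
def tri(s,t):
    X=cv2.triangulatePoints(P("side"),P("top"),np.float64(s),np.float64(t))[:,0]; X=X[:3]/X[3]
    return X, np.linalg.norm(proj("side",X)-s)+np.linalg.norm(proj("top",X)-t)
def plane(n,p,z):
    c=C[n]; d=c["R"].T@np.linalg.solve(c["mtx"],[p[0],p[1],1]); o=-c["R"].T@c["t"]
    return o+d*(z-o[2])/d[2]
def cen(n,p,w=2):   # bright-weighted centroid near p
    g=C[n]["img"].mean(2); x,y=np.round(p).astype(int); a=g[y-w-1:y+w+2,x-w-1:x+w+2]
    a=np.clip(a-np.percentile(a,60),0,None); Y,X=np.mgrid[y-w-1:y+w+2,x-w-1:x+w+2]
    return np.array([(a*X).sum(),(a*Y).sum()])/a.sum()
def ct(x,y): return np.array([195+(x+.5)/5-.5,165+(y+.5)/5-.5])
def bt(x,y): return np.array([295+(x-400+.5)/5-.5,180+(y+.5)/5-.5])
k=3.6364
def cs(x,y): return np.array([207+(x+.5)/k-.5,210+(y+.5)/k-.5])
def bs(x,y): return np.array([245+(x-400+.5)/k-.5,135+(y+.5)/k-.5])
E
python3 - <<'E'
from h import *
np.set_printoptions(precision=1,suppress=True)
S=[]
for t,s in [((143,66),(37,165)),((337,121),(115,35)),((90,225),(173,218)),((291,282),(247,75))]:
    a,b=cen("top",ct(*t)),cen("side",cs(*s)); X,e=tri(b,a); S.append(plane("top",a,11)); print("screw",a,b,X,e,plane("top",a,11),plane("side",b,11))
S=np.array(S); m1,m2=(S[0]+S[1])/2,(S[2]+S[3])/2
d=m2-m1; print("axis yaw",np.degrees(np.arctan2(d[1],d[0])),m1,m2,np.linalg.norm(d))
y=S[0]-S[1];print("y dirs",[np.degrees(np.arctan2(v[1],v[0])) for v in (S[1]-S[0],S[3]-S[2])],np.linalg.norm(y),np.linalg.norm(S[2]-S[3]))
for n,t,s in [("boltend",(524,66),(434,131)),("fin outer",(592,155),(507,68)),("fin inner",(606,188),(533,66)),("plate -y",(686,181),(531,50)),("plate +y",(548,244),(573,135)),]:
    X,e=tri(bs(*s),bt(*t)); print(n,X,e)
for n,t,s in [("pin top",(108,110),(100,107)),("hub",(209,170),(147,82))]:
    X,e=tri(cs(*s),ct(*t)); print(n,X,e)
for n,z in [("base top",10)]:
    for p in [(130,42),(360,105),(265,440),(28,378)]: print("corner",plane("top",ct(*p),z))
E
```

```text
screw [223.1 177.9] [216.6 255.2] [625.1  92.7  18.4] 0.15475997102359554 [626.2  93.4  11. ] [627.   87.5  11. ]
screw [261.8 189. ] [238.3 218.8] [588.4 -25.8  20.4] 0.33010382763518703 [589.3 -25.8  11. ] [590.6 -33.7  11. ]
screw [211.6 209.1] [254.  270.5] [528.8 128.3  17.2] 0.07000411691027725 [529.5 129.1  11. ] [529.4 124.3  11. ]
screw [253.9 220.8] [275.5 227.4] [489.1   0.   26.5] 0.5732271863947778 [491.1   0.4  11. ] [489.5 -12.5  11. ]
axis yaw 162.36388701193476 [607.8  33.8  11. ] [510.3  64.7  11. ] 102.22339421671707
y dirs [np.float64(-107.1924281391574), np.float64(-106.60314146686952)] 124.76913721603083 134.37681147169462
boltend [ 569.5 -201.2   30.9] 1.1212771963096846
fin outer [ 512.2 -233.4   72.6] 0.21540457153673287
fin inner [ 492.6 -241.5   69.1] 0.0222408394258378
plate -y [ 498.3 -295.7   39.2] 0.010771983202590665
plate +y [ 460.3 -213.1   24. ] 1.5346727650012313
pin top [578.5 103.7 103.2] 3.9514826864267762
hub [553.7  49.6  62.2] 0.18988539936532256
corner [641.8 101.   10. ]
corner [599.8 -40.8  10. ]
corner [394.7  21.   10. ]
corner [435.3 164.4  10. ]
```

The hub at (553.7, 50), z 62, agrees with the base outline (148 × 216 mm). That gives the fixture origin at about (553.7, 50) with yaw about 163°. The fin top at z 70 matches blank A, with yaw about -155°. I'll refine the blank, check the sizes of all three look-alikes, and work out the first move.

```bash
cat > go.py <<'E'
import numpy as np,sys
from bench import status
from scipy.spatial.transform import Rotation as R
def rel(x,y,z,yaw):
    s=status.sense(); A=R.from_euler("xyz",s["tcp_rot"],degrees=True); B=R.from_euler("xyz",[180,0,yaw],degrees=True)
    d=np.array([x,y,z])-s["tool_pos"]
    print("now",s["time"],s["tool_pos"].round(1),s["tcp_rot"].round(2),"F",s["ft_force"].round(1),"gap",round(s["finger_gap"],1))
    print("shift cm",(A.inv().apply(d)/10).round(2),"rot rad",(A.inv()*B).as_rotvec().round(3))
if __name__=="__main__": rel(*map(float,sys.argv[1:]))
E
python3 - <<'E'
from h import *
np.set_printoptions(precision=1,suppress=True)
a,b=plane("top",bt(688,183),40),plane("top",bt(545,243),40); v=a-b;print("A plate",a,b,np.linalg.norm(v),np.degrees(np.arctan2(v[1],v[0]))-90)
a,b=plane("top",bt(470,343),35),plane("top",bt(583,423),35);print("B plate",np.linalg.norm(a-b))
a,b=plane("top",(358,294),45),plane("top",(416,289),45);print("C plate",np.linalg.norm(a-b))
print("bolt end",plane("top",bt(524,66),25)); 
for p in [(592,155),(606,188),(598,172)]: print("fin",plane("top",bt(*p),68))
E
python3 go.py 502 -238 230 25
```

```text
A plate [ 497.  -296.7   40. ] [ 462.6 -208.9   40. ] 94.34544277661323 -158.60085724817662
B plate 82.33472354902297
C plate 173.52847833258943
bolt end [ 572.2 -202.1   25. ]
fin [ 512.3 -234.2   68. ]
fin [ 492.7 -241.7   68. ]
fin [ 502.2 -237.4   68. ]
now 0.3 [ 151.2 -580.4  230.9] [-179.96   -0.     14.6 ] F [-0.4 -0.3 -0.4] gap 85.5
shift cm [ 42.58 -24.3    0.11] rot rad [-0.001 -0.    -0.182]
```

```bash
python3 -m handwheel '{"series": [[[3,-1.7,0,0,0,-0.02,1],[8,-4.6,0,0,0,-0.04,1],[13,-7.4,0,0,0,-0.06,1],[18,-10.3,0,0,0,-0.08,1],[23,-13.1,0,0,0,-0.1,1],[28,-16,0,0,0,-0.12,1],[33,-18.8,0,0,0,-0.14,1],[37,-21.1,0,0,0,-0.155,1],[40.5,-23.1,0,0,0,-0.165,1],[42.6,-24.3,0,0,0,-0.165,1],[42.6,-24.3,0,0,0,-0.165,1],[42.6,-24.3,0,0,0,-0.165,1]]]}' 80; python3 go.py 502 -238 43 24; python3 - <<'E'
from h import *
cv2.imwrite("pics/t1.png",np.hstack([cv2.resize(C["top"]["img"][150:290,270:400,::-1],None,fx=3,fy=3),cv2.resize(C["side"]["img"][80:220,215:345,::-1],None,fx=3,fy=3)]))
E
```

```text
time: 1.8
tool_pos: [501.8, -238.5, 231.2]
tcp_rot: [-180.0, 0.0, 24.1]
ft_force: [0.4, 1.1, -0.8]
finger_gap: 85.6
grip_force: 0.0
now 1.8 [ 501.8 -238.5  231.2] [-1.800e+02  3.000e-02  2.406e+01] F [ 0.4  1.1 -0.8] gap 85.6
shift cm [ 0.04 -0.04 18.82] rot rad [-0.     0.001  0.001]
```

View pics/t1.png

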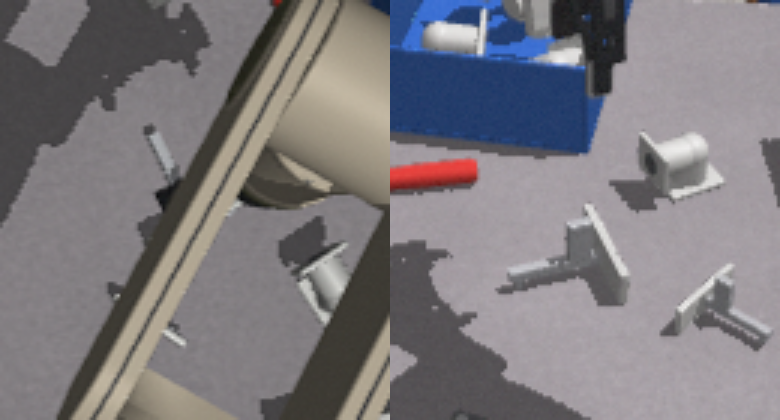

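The top view is blocked by the arm. The side view shows blank A fully lit (fin top about crop (580,222), plate to its right, bolt pointing left) and no bystander near the descent. Going down and closing.

```bash
python3 -m handwheel '{"series": [[[0,0,4,0,0,0,1],[0,0,8,0,0,0,1],[0,0,12,0,0,0,1],[0,0,15,0,0,0,1],[0,0,17.5,0,0,0,1],[0,0,18.8,0,0,0,1],[0,0,18.8,0,0,0,1],[0,0,18.8,0,0,0,1]]]}' 80; python3 - <<'E'
from h import *
cv2.imwrite("pics/t2.png",cv2.resize(C["side"]["img"][100:220,215:345,::-1],None,fx=4,fy=4))
E
```

```text
time: 2.9
tool_pos: [503.0, -238.8, 44.7]
tcp_rot: [179.9, -0.1, 24.0]
ft_force: [0.5, 0.2, -0.2]
finger_gap: 85.3
grip_force: 0.0
```

View pics/t2.png

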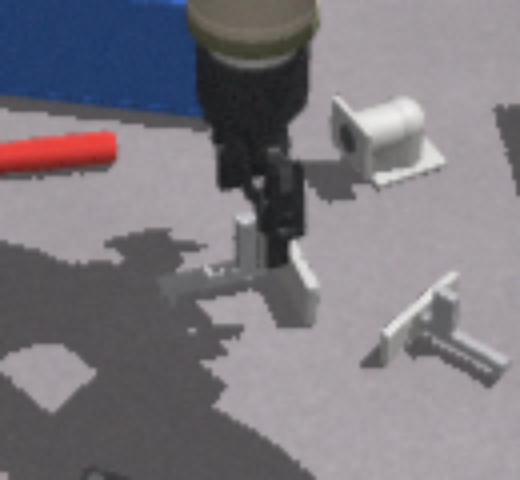

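The near fingertip sits at about (279,265), matching the expected (274,270) for a fin-centred grasp and clear of the plate. Closing, then lifting.

```bash
python3 -m handwheel '{"series": [[[0,0,0,0,0,0,0.5],[0,0,0,0,0,0,0.35],[0,0,0,0,0,0,0.25],[0,0,0,0,0,0,0.15],[0,0,0,0,0,0,0.05],[0,0,0,0,0,0,0],[0,0,0,0,0,0,0],[0,0,0,0,0,0,0],[0,0,0,0,0,0,0]]]}' 80;  python3 -m handwheel '{"series": [[[0,0,-1,0,0,0,0],[0,0,-4,0,0,0,0],[0,0,-8,0,0,0,0],[0,0,-12,0,0,0,0],[0,0,-15,0,0,0,0],[0,0,-15,0,0,0,0],[0,0,-15,0,0,0,0]]]}'; python3 go.py 468 77 195 -17.1
```

```text
time: 4.12
tool_pos: [502.4, -238.1, 43.5]
tcp_rot: [180.0, -0.0, 24.1]
ft_force: [0.0, 2.0, 4.1]
finger_gap: 9.4
grip_force: 78.7
time: 5.0
tool_pos: [501.4, -237.7, 191.5]
tcp_rot: [-179.9, 0.1, 24.0]
ft_force: [-0.7, -0.1, -3.7]
finger_gap: 9.4
grip_force: 78.4
now 5.0 [ 501.4 -237.7  191.5] [-1.7989e+02  8.0000e-02  2.4050e+01] F [-0.7 -0.1 -3.7] gap 9.4
shift cm [  9.77 -30.1   -0.31] rot rad [-0.001  0.002  0.718]
```

Held: weight 3.7 N, so about 0.38 kg, which is in range. Carrying it over to the fixture.

```bash
python3 -m handwheel '{"series": [[[0.5,-1.5,0,0,0,0.05,0],[1.4,-4.5,0,0,0,0.12,0],[2.6,-8,0,0,0,0.2,0],[4,-12,0,0,0,0.3,0],[5.2,-16,0,0,0,0.4,0],[6.5,-20,0,0,0,0.5,0],[7.8,-24,0,0,0,0.6,0],[8.9,-27.5,0,0,0,0.67,0],[9.6,-29.6,0,0,0,0.71,0],[9.8,-30.1,0,0,0,0.718,0],[9.8,-30.1,0,0,0,0.718,0],[9.8,-30.1,0,0,0,0.718,0]]]}'; python3 go.py 465.5 77.1 130 -17.1; python3 - <<'E'
from h import *
cv2.imwrite("pics/s3f.png",C["side"]["img"][:,:,::-1]);cv2.imwrite("pics/t3f.png",C["top"]["img"][:,:,::-1])
a=cv2.resize(C["top"]["img"][150:270,180:280,::-1],None,fx=4,fy=4);b=cv2.resize(C["side"]["img"][170:290,210:310,::-1],None,fx=4,fy=4)
cv2.imwrite("pics/t3.png",np.hstack([a,b]))
E
```

```text
time: 6.5
tool_pos: [468.9, 75.9, 192.7]
tcp_rot: [180.0, 0.0, -17.1]
ft_force: [-0.1, -0.3, -3.7]
finger_gap: 9.3
grip_force: 78.5
now 6.5 [468.9  75.9 192.7] [ 1.7996e+02  5.0000e-02 -1.7110e+01] F [-0.1 -0.3 -3.7] gap 9.3
shift cm [-0.36 -0.02  6.27] rot rad [ 0.001  0.001 -0.   ]
```

View pics/t3.png

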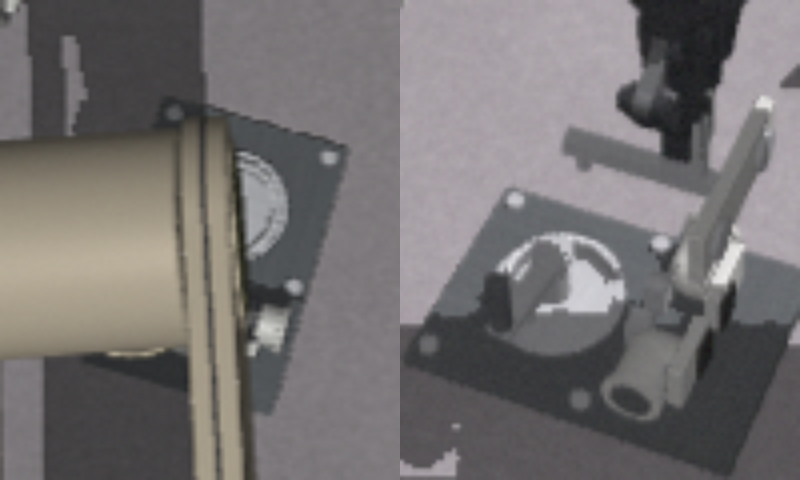

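Side view: the blank is level and the bolt points at the cam. The peg foot is near crop (584,168), the plate's far top end near (764,98), and the bolt's end top near (567,130). The top view is mostly blocked by the arm. Now checking predicted pixels against seen ones, to get the in-hand offset and the camera bias.

```bash
python3 - <<'E'
from h import *
np.set_printoptions(precision=1,suppress=True)
s=status.sense(); p=s["tool_pos"]; yaw=np.radians(162.9); u=np.array([np.cos(yaw),np.sin(yaw),0]); v=np.array([-u[1],u[0],0]); z=np.array([0,0,1])
def W(b,off=2): o=p-np.array([0,0,43.5])-off*u; return o+b[0]*u+b[1]*v+b[2]*z
def crop(q): return np.array([(q[0]-210+.5)*4-.5+400,(q[1]-170+.5)*4-.5])
for n,b in dict(pegfoot=(-59.8,0,0),boltend_t_near=(-70,-5.5,25),boltend_t_far=(-70,5.5,25),bolt_b=(-70,-5.5,13),far_in=(24,55,40),far_out=(34,55,40),far_out_b=(34,55,0),near_in=(24,-55,40),near_out=(34,-55,40),near_outb=(34,-55,0)).items(): print(n,crop(proj("side",W(b))))
f=np.array([553.7,50,0])
def F(b): return f+b[0]*u+b[1]*v+b[2]*z
print("fixture")
for n,b in dict(hub=(0,0,56),c1=(-70,-75,10),c2=(-70,75,10),c4=(145,-75,10),cheek_n=(57,-7,67),cheekn48=(57,-7,48),fl_n_out_top=(106,-7.5,55),fl_n_far=(106,-30,55),fl_f=(106,7.5,55)).items(): 
  q=proj("top",F(b)); print(n,crop(proj("side",F(b))), "topcrop",(q-[180,150]+.5)*4-.5)
E
```

```text
pegfoot [583.9 168. ]
boltend_t_near [561.5 140. ]
boltend_t_far [569.6 126.5]
bolt_b [562.5 154.4]
far_in [758.8  93.9]
far_out [775.7  98.7]
far_out_b [772.6 146.9]
near_in [686.4 236.5]
near_out [704.4 242.1]
near_outb [703.3 289.3]
fixture
hub [549.8 257. ] topcrop [227.1 197.3]
c1 [398.8 359.5] topcrop [163.7  92.4]
c2 [504.7 187.2] topcrop [349.8 145.5]
c4 [727.1 473.5] topcrop [ 82.4 359.9]
cheek_n [631.1 282.2] topcrop [194.8 267.1]
cheekn48 [631.6 301.5] topcrop [197.1 269.3]
fl_n_out_top [707.3 319.8] topcrop [176.5 332.2]
fl_n_far [693.5 348.7] topcrop [147.1 323.8]
fl_f [716.3 300.9] topcrop [196.2 337.8]
```

```bash
python3 - <<'E'
import cv2
i=cv2.imread("pics/s3f.png")
cv2.imwrite("pics/s3z.png",cv2.resize(i[185:285,210:310],None,fx=6,fy=6,interpolation=cv2.INTER_CUBIC))
E
```

```text
(no output)
```

View pics/s3z.png

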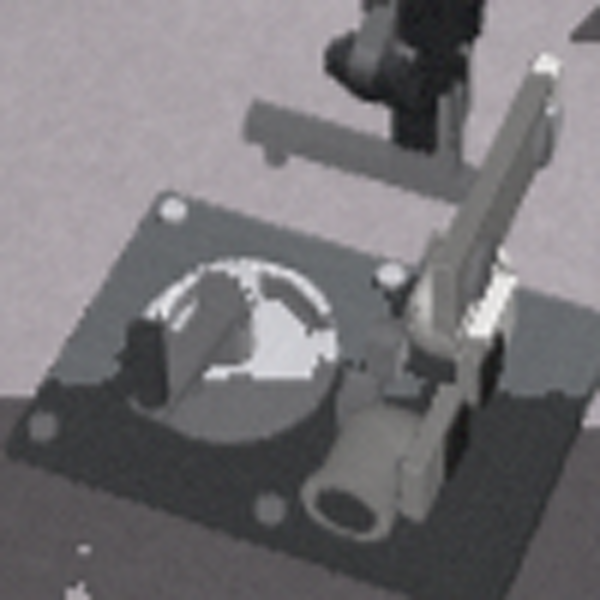

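The blank's in-hand pose matches prediction (peg seen at (584,168), predicted the same). The fixture corners match to about 1 px. The guide slot only allows ±1.5 mm, so I'm refining the fixture's y and yaw from sub-pixel fits of its edges.

```bash
python3 - <<'E'
from h import *
from scipy.ndimage import map_coordinates, gaussian_filter1d
np.set_printoptions(precision=2,suppress=True)
yaw=np.radians(162.9); u=np.array([np.cos(yaw),np.sin(yaw),0]); v=np.array([-u[1],u[0],0]); f=np.array([553.7,50,0])
def edge(img,cam,fix,along,z,rng):
    g=cv2.imread(img).astype(float).mean(2); out=[]; d=np.arange(-9,9.1,.5)
    for a in rng:
        pts=np.array([f+((a*u+(fix+e)*v) if along=="x" else ((fix+e)*u+a*v))+[0,0,z] for e in d])
        q=np.array([proj(cam,p) for p in pts]); pr=gaussian_filter1d(map_coordinates(g,[q[:,1],q[:,0]],order=1),2)
        k=np.abs(np.gradient(pr)); 
        if k.max()>2: i=k.argmax(); out.append((a,d[i]))
    o=np.array(out); 
    if len(o)<6: return print(img,along,fix,"few")
    c=np.polyfit(o[:,0],o[:,1],1); res=o[:,1]-np.polyval(c,o[:,0]); ok=abs(res)<2; c=np.polyfit(o[ok,0],o[ok,1],1)
    print(img,along,fix,"z",z,"n",ok.sum(),"offset mid",np.polyval(c,np.mean(rng)),"slope deg",np.degrees(c[0]),"sd",res[ok].std())
r1=np.arange(-60,135,6); ry=np.arange(-65,66,6)
for im,cam in (("pics/top0.png","top"),("pics/t3f.png","top"),("pics/side0.png","side"),("pics/s3f.png","side")):
    edge(im,cam,-75,"x",10,r1); edge(im,cam,75,"x",10,r1); edge(im,cam,75,"x",0,r1);edge(im,cam,-75,"x",0,r1); edge(im,cam,-70,"y",10,ry); edge(im,cam,145,"y",10,ry)
E
```

```text
pics/top0.png x -75 z 10 n 16 offset mid -0.7648603929679421 slope deg -0.9898877866927565 sd 0.8497393894595275
pics/top0.png x 75 z 10 n 7 offset mid -0.009981851179673151 slope deg -0.597914214519461 sd 0.3960886758359676
pics/top0.png x 75 z 0 n 11 offset mid -0.3376159885795861 slope deg -0.8400790893394475 sd 0.46072764312173214
pics/top0.png x -75 z 0 n 17 offset mid -2.1303887860354402 slope deg -1.349512688581371 sd 0.9883549788555692
pics/top0.png y -70 z 10 n 21 offset mid -0.2889825406381698 slope deg 0.06898949971472897 sd 0.9351669375193044
pics/top0.png y 145 z 10 n 19 offset mid 1.8236525855790235 slope deg 0.35436027751778904 sd 0.468075592017002
pics/t3f.png x -75 few
pics/t3f.png x 75 z 10 n 10 offset mid 0.10570169398154489 slope deg -0.41755979422952855 sd 0.47346052954743206
pics/t3f.png x 75 z 0 n 13 offset mid 0.18008048289738426 slope deg -0.46855657747650525 sd 0.4690597136872796
pics/t3f.png x -75 few
pics/t3f.png y -70 z 10 n 15 offset mid 0.19610091743119273 slope deg -0.5913555224974093 sd 0.924075369464692
pics/t3f.png y 145 z 10 n 3 offset mid -1.81578
[... 702 characters left out ...]
39230362972 sd 0.41551353732908825
pics/s3f.png x -75 z 10 n 33 offset mid -2.0909090909090904 slope deg -0.027128683481573088 sd 0.5826565337861032
pics/s3f.png x 75 z 10 n 16 offset mid 3.478461285189047 slope deg 2.145617893287928 sd 0.9176591056288426
pics/s3f.png x 75 z 0 n 11 offset mid 4.2820598006644515 slope deg -2.8267186902633648 sd 1.2181340122866071
pics/s3f.png x -75 z 0 n 33 offset mid 3.6363636363636354 slope deg -0.038299317856337514 sd 0.5390292985267422
pics/s3f.png y -70 z 10 n 20 offset mid 0.4363327674023767 slope deg -0.12024439673326558 sd 0.6879246156069392
pics/s3f.png y 145 z 10 n 22 offset mid 2.0909090909090913 slope deg 0.05392036468387279 sd 0.35611216193098544
```

The edge fits shift the fixture by about +1 mm in x and -0.3 mm in y, with yaw about 162.7°. The TCP target is therefore (464.9, 78.0), yaw -17.3. Going down to just above the cheeks.

```bash
python3 go.py 464.9 78 108 -17.3; python3 -m handwheel '{"series": [[[-0.45,-0.08,1,0,0,0.003,0],[-0.45,-0.08,3,0,0,0.003,0],[-0.45,-0.08,5,0,0,0.003,0],[-0.45,-0.08,7,0,0,0.003,0],[-0.45,-0.08,8.4,0,0,0.003,0],[-0.45,-0.08,8.4,0,0,0.003,0],[-0.45,-0.08,8.4,0,0,0.003,0]]]}'; python3 go.py 464.9 78 62.5 -17.3
```

```text
now 6.8 [469.2  76.3 193.3] [-1.800e+02 -1.000e-02 -1.712e+01] F [ 0.5  0.1 -3.5] gap 9.6
shift cm [-0.46 -0.03  8.53] rot rad [-0.    -0.     0.003]
time: 7.68
tool_pos: [465.4, 78.9, 110.0]
tcp_rot: [-180.0, -0.1, -17.3]
ft_force: [0.1, -0.3, -3.6]
finger_gap: 9.8
grip_force: 78.4
now 7.675 [465.4  78.9 110. ] [-1.7998e+02 -5.0000e-02 -1.7250e+01] F [ 0.1 -0.3 -3.6] gap 9.8
shift cm [-0.03  0.1   4.75] rot rad [-0.    -0.001  0.001]
```

```bash
python3 -m handwheel '{"series": [[[0,0.06,0.4,0,0,0,0],[0,0.06,0.8,0,0,0,0],[0,0.06,1.2,0,0,0,0],[0,0.06,1.6,0,0,0,0],[0,0.06,1.6,0,0,0,0]]]}' && python3 -m handwheel '{"series": [[[0,0,0.4,0,0,0,0],[0,0,0.8,0,0,0,0],[0,0,1.2,0,0,0,0],[0,0,1.6,0,0,0,0],[0,0,1.6,0,0,0,0]]]}'; python3 go.py 464.9 78 62.5 -17.3;python3 - <<'E'
from h import *
cv2.imwrite("pics/s4f.png",C["side"]["img"][:,:,::-1]);cv2.imwrite("pics/t4f.png",C["top"]["img"][:,:,::-1])
cv2.imwrite("pics/s4.png",cv2.resize(C["side"]["img"][190:290,210:310,::-1],None,fx=6,fy=6,interpolation=cv2.INTER_CUBIC))
E
```

```text
time: 8.3
tool_pos: [464.4, 78.2, 92.8]
tcp_rot: [180.0, 0.0, -17.3]
ft_force: [-0.0, -0.2, -3.3]
finger_gap: 9.3
grip_force: 78.4
time: 8.93
tool_pos: [464.1, 77.8, 76.4]
tcp_rot: [179.9, 0.1, -17.3]
ft_force: [-0.8, -5.9, -4.7]
finger_gap: 9.4
grip_force: 78.5
now 8.925 [464.1  77.8  76.4] [ 1.7993e+02  7.0000e-02 -1.7260e+01] F [-0.8 -5.9 -4.7] gap 9.4
shift cm [ 0.07 -0.05  1.39] rot rad [0.001 0.001 0.001]
```

The bolt has entered the guide with a light 6 N side rub towards world -y. Shifting about 1 mm that way and continuing down.

```bash
python3 -m handwheel '{"series": [[[0,0.1,0,0,0,0,0],[0,0.1,0,0,0,0,0],[0,0.1,0.3,0,0,0,0],[0,0.1,0.5,0,0,0,0],[0,0.1,0.5,0,0,0,0]]]}';python3 go.py 464.5 77.5 62.5 -17.3
```

```text
time: 9.65
tool_pos: [464.6, 77.4, 72.3]
tcp_rot: [-180.0, -0.0, -17.3]
ft_force: [0.8, -1.3, -2.7]
finger_gap: 9.3
grip_force: 78.9
now 9.65 [464.6  77.4  72.3] [-1.7998e+02 -1.0000e-02 -1.7260e+01] F [ 0.8 -1.3 -2.7] gap 9.3
shift cm [-0.02 -0.    0.98] rot rad [-0.    -0.     0.001]
```

```bash
python3 -m handwheel '{"series": [[[0,0.02,0.3,0,0,0,0],[0,0.02,0.5,0,0,0,0],[0,0.02,0.7,0,0,0,0],[0,0.02,0.7,0,0,0,0]]]}';python3 -m handwheel '{"series": [[[0,0,0.1,0,0,0,0],[0,0,0.2,0,0,0,0],[0,0,0.2,0,0,0,0]]]}';python3 go.py 464.5 77.5 62.5 -17.3
```

```text
time: 10.15
tool_pos: [464.2, 77.2, 65.0]
tcp_rot: [-180.0, 0.0, -17.3]
ft_force: [0.3, -0.4, -2.4]
finger_gap: 9.5
grip_force: 78.7
time: 10.52
tool_pos: [464.4, 77.1, 63.2]
tcp_rot: [-180.0, 0.0, -17.3]
ft_force: [-0.4, -0.5, -3.5]
finger_gap: 9.3
grip_force: 78.7
now 10.525 [464.4  77.1  63.2] [-180.      0.    -17.26] F [-0.4 -0.5 -3.5] gap 9.3
shift cm [-0.01 -0.04  0.07] rot rad [-0.     0.     0.001]
```

```bash
python3 -m handwheel '{"series": [[[0,0,0.08,0,0,0,0],[0,0,0.15,0,0,0,0],[0,0,0.15,0,0,0,0]]]}';python3 - <<'E'
from h import *
cv2.imwrite("pics/s5f.png",C["side"]["img"][:,:,::-1]);cv2.imwrite("pics/t5f.png",C["top"]["img"][:,:,::-1])
cv2.imwrite("pics/s5.png",cv2.resize(C["side"]["img"][200:290,210:310,::-1],None,fx=6.5,fy=6.5,interpolation=cv2.INTER_CUBIC))
yaw=np.radians(162.7); u=np.array([np.cos(yaw),np.sin(yaw),0]); v=np.array([-u[1],u[0],0]); p=status.sense()["tool_pos"]
o=p-[0,0,p[2]-19]-2*u; g=np.array([553.7,50,0])+.8*u-.3*v
print("peg in fixture",(o-59.8*u-g)@u,(o-59.8*u-g)@v)
for n,b in dict(boltend_n=(-70,-5.5,25),boltend_f=(-70,5.5,25),fintop=(2,0,68),far_in=(24,55,40),near_in=(24,-55,40),near_out=(34,-55,40)).items():
  print(n,((proj("side",o+b[0]*u+b[1]*v+[0,0,b[2]])-[210,200]+.5)*6.5-.5).round(0))
for n,b in dict(hub=(0,0,56),flange_n=(106,-29,55),gasket_n=(110,-29,55)).items(): print(n,((proj("side",g+b[0]*u+b[1]*v+[0,0,b[2]])-[210,200]+.5)*6.5-.5).round(0))
E
```

```text
time: 10.9
tool_pos: [464.8, 77.0, 62.4]
tcp_rot: [-180.0, -0.0, -17.3]
ft_force: [-2.0, -2.3, 4.1]
finger_gap: 9.6
grip_force: 79.8
peg in fixture 30.280410094720764 0.964985728844967
boltend_n [290. 269.]
boltend_f [302. 247.]
fintop [475. 244.]
far_in [582. 201.]
near_in [475. 427.]
near_out [501. 436.]
hub [245. 224.]
flange_n [479. 372.]
gasket_n [490. 375.]
```

View pics/s5.png

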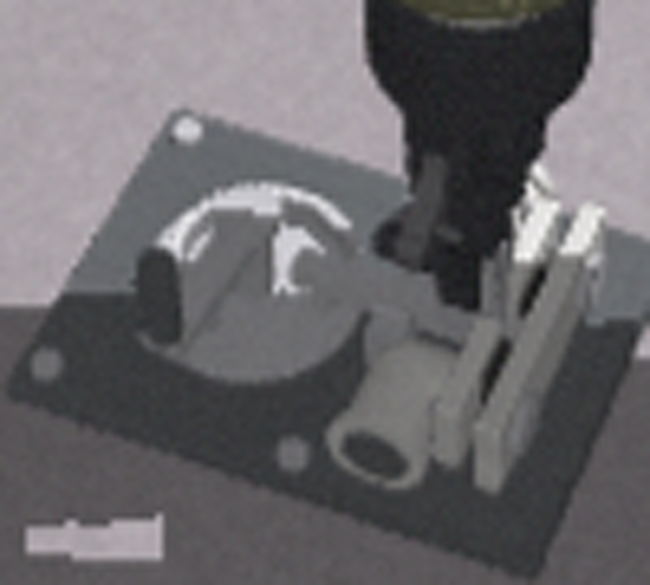

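Contact came at TCP z 62.4, as expected. The picture shows the plate at (500,400) clear beyond the flange, and the bolt at (300,260) lying into the disc. The estimated peg position is x 30.3, y 1.0 mm. Releasing and rising.

```bash
python3 -m handwheel '{"series": [[[0,0,0,0,0,0,0.1],[0,0,0,0,0,0,0.2],[0,0,0,0,0,0,0.35],[0,0,0,0,0,0,0.35],[0,0,-0.5,0,0,0,0.35],[0,0,-2,0,0,0,0.35],[0,0,-5,0,0,0,0.35],[0,0,-9,0,0,0,0.2],[0,0,-11,0,0,0,0],[0,0,-11,0,0,0,0],[0,0,-11,0,0,0,0]]]}';python3 go.py 464.5 77.5 172 -17.3; python3 - <<'E'
from h import *
a=C["top"]["img"];b=C["side"]["img"]
cv2.imwrite("pics/t6f.png",a[:,:,::-1]);cv2.imwrite("pics/s6f.png",b[:,:,::-1])
# pin: dark; triangulated from first picture; direction of handle
yaw=np.radians(162.7); u=np.array([np.cos(yaw),np.sin(yaw),0]); v=np.array([-u[1],u[0],0]);g=np.array([553.7,50,0])+.8*u-.3*v
for c in (-.2,-.1,0,.1,.2):
    w=g+60*(-np.cos(c)*v-np.sin(c)*u)
    q=w+[0,0,100]; print(c,w.round(1),"top0 crop",((proj("top",q)-[195,165]+.5)*5-.5).round(0),"s5",((proj("side",q)-[210,200]+.5)*6.5-.5).round(0),"s5 foot",((proj("side",w+[0,0,56])-[210,200]+.5)*6.5-.5).round(0))
E
```

```text
time: 12.38
tool_pos: [464.1, 77.0, 171.3]
tcp_rot: [180.0, 0.0, -17.3]
ft_force: [-0.6, -0.0, -1.1]
finger_gap: 0.0
grip_force: 0.0
now 12.375 [464.1  77.  171.3] [ 1.7999e+02  3.0000e-02 -1.7260e+01] F [-0.6 -0.  -1.1] gap 0.0
shift cm [ 0.03 -0.06 -0.07] rot rad [0.    0.001 0.001]
-0.2 [559.1 110.2   0. ] top0 crop [ 98. 154.] s5 [199. 279.] s5 foot [207. 353.]
-0.1 [565.1 109.3   0. ] top0 crop [ 99. 144.] s5 [183. 275.] s5 foot [191. 349.]
0 [570.9 107.8   0. ] top0 crop [102. 134.] s5 [167. 271.] s5 foot [176. 345.]
0.1 [576.5 105.7   0. ] top0 crop [106. 124.] s5 [152. 265.] s5 foot [161. 339.]
0.2 [581.9 103.1   0. ] top0 crop [110. 115.] s5 [138. 258.] s5 foot [148. 332.]
```

Released, with the gripper shut at z 171. The pin is seen at about (577,105), so cam is about 0.1. I'll flip the wrist half a turn so that the tool's -x face can follow the pin clockwise within J6's range, then come down behind the pin.

```bash
cat > arc.py <<'E'
import numpy as np,sys
from bench import status
from scipy.spatial.transform import Rotation as R
np.set_printoptions(precision=2,suppress=True)
yaw=np.radians(162.7); u=np.array([np.cos(yaw),np.sin(yaw),0]); v=np.array([-u[1],u[0],0]);g=np.array([553.7,50,0])+.8*u-.3*v
def pose(c,d,z): 
    t=np.sin(c)*v-np.cos(c)*u; return g+60*(-np.cos(c)*v-np.sin(c)*u)-d*t+[0,0,z], R.from_euler("xyz",[180,0,162.7-np.degrees(c)],degrees=True)
def now():
    s=status.sense(); A=R.from_euler("xyz",s["tcp_rot"],degrees=True); p=s["tool_pos"]; c=np.radians(162.7-s["tcp_rot"][2])
    c=(c+1)%(2*np.pi)-1; t=np.sin(c)*v-np.cos(c)*u; e=-np.cos(c)*v-np.sin(c)*u
    print("t",s["time"],"tool",p.round(1),"cface %.3f"%c,"d %.1f"%((60*e-(p-g))@t),"radial %.1f"%((p-g)@e),"J6 %.0f"%s["joint_pos"][5],"F along push %.1f"%(-s["ft_force"]@t),"radial %.1f z %.1f"%(s["ft_force"]@e,s["ft_force"][2]))
    return p,A
if __name__=="__main__":
    p,A=now(); d,z=float(sys.argv[1]),float(sys.argv[2])
    for c in map(float,sys.argv[3:]):
        q,B=pose(c,d,z); print(c,(A.inv().apply(q-p)/10).round(2),(A.inv()*B).as_rotvec().round(3))
E
python3 arc.py 35 171 0.1; python3 -m handwheel '{"series": [[[0,0,0,0,0,-0.1,0],[0,0,0,0,0,-0.28,0],[0,0,0,0,0,-0.46,0],[0,0,0,0,0,-0.64,0],[0,0,0,0,0,-0.82,0],[0,0,0,0,0,-1,0],[0,0,0,0,0,-1.18,0],[0,0,0,0,0,-1.36,0],[0,0,0,0,0,-1.5,0],[0,0,0,0,0,-1.5,0]]]}'; python3 arc.py 35 171 0.1
```

```text
t 12.475 tool [463.6  77.  170.5] cface 3.141 d -93.3 radial 1.2 J6 110 F along push 0.5 radial -0.8 z -0.4
0.1 [ 6.45 -6.44 -0.07] [-0.    0.   -3.04]
time: 13.72
tool_pos: [463.8, 77.1, 170.7]
tcp_rot: [-179.9, 0.0, 68.6]
ft_force: [0.6, 0.4, 0.7]
finger_gap: -0.1
grip_force: 0.0
t 13.725 tool [463.8  77.1 170.7] cface 1.642 d -7.8 radial -92.8 J6 25 F along push 0.6 radial 0.4 z 0.7
0.1 [ 6.88  5.95 -0.05] [-0.   -0.   -1.54]
```

```bash
python3 -m handwheel '{"series": [[[0.7,0.6,0,0,0,-0.16,0],[1.5,1.3,0,0,0,-0.34,0],[2.3,2,0,0,0,-0.52,0],[3.1,2.7,0,0,0,-0.7,0],[4,3.5,0,0,0,-0.88,0],[5,4.3,0,0,0,-1.06,0],[6,5.2,0,0,0,-1.24,0],[6.7,5.8,0,0,0,-1.4,0],[6.9,5.95,0,0,0,-1.54,0],[6.9,5.95,0,0,0,-1.54,0],[6.9,5.95,0,0,0,-1.54,0]]]}'; python3 arc.py 35 66 0.1
```

```text
time: 15.1
tool_pos: [544.7, 119.6, 171.3]
tcp_rot: [-180.0, -0.0, 156.7]
ft_force: [0.0, 0.2, -0.1]
finger_gap: 0.1
grip_force: 0.0
t 15.1 tool [544.7 119.6 171.3] cface 0.106 d 35.1 radial 60.1 J6 -60 F along push 0.1 radial 0.2 z -0.1
0.1 [ 0.02 -0.03 10.53] [-0.   -0.   -0.01]
```

```bash
python3 -m handwheel '{"series": [[[0,0,3,0,0,0,0],[0,0,6,0,0,0,0],[0,0,9,0,0,0,0],[0,0,10.5,0,0,0,0],[0,0,10.5,0,0,0,0]]]}'; python3 -m handwheel '{"series": [[[-0.4,0,0,0,0,0,0],[-0.8,0,0,0,0,0,0],[-1.2,0,0,0,0,0,0],[-1.5,0,0,0,0,0,0]]]}'; python3 arc.py 19 66 0.2 0.3 0.4 0.5 0.6 0.7 0.8
```

```text
time: 15.72
tool_pos: [544.0, 119.6, 65.8]
tcp_rot: [-179.9, -0.1, 156.8]
ft_force: [-0.1, -0.7, -0.3]
finger_gap: 0.3
grip_force: 0.0
time: 16.23
tool_pos: [559.4, 113.7, 67.2]
tcp_rot: [180.0, 0.0, 156.9]
ft_force: [0.2, 0.6, -0.0]
finger_gap: 0.0
grip_force: 0.0
t 16.225 tool [559.4 113.7  67.2] cface 0.101 d 18.9 radial 60.6 J6 -61 F along push 0.1 radial 0.6 z -0.0
0.2 [-0.6   0.1   0.13] [0.  0.  0.1]
0.3 [-1.22  0.2   0.13] [0.  0.  0.2]
0.4 [-1.84  0.23  0.13] [0.  0.  0.3]
0.5 [-2.47  0.21  0.13] [0.  0.  0.4]
0.6 [-3.1   0.12  0.13] [0.  0.  0.5]
0.7 [-3.71 -0.03  0.13] [0.  0.  0.6]
0.8 [-4.3  -0.24  0.13] [0.  0.  0.7]
```

```bash
python3 -m handwheel '{"series": [[[-0.3,0.05,0,0,0,0.05,0],[-0.6,0.1,0,0,0,0.1,0],[-0.9,0.15,0,0,0,0.15,0],[-1.2,0.2,0,0,0,0.2,0],[-1.5,0.22,0,0,0,0.25,0],[-1.8,0.23,0,0,0,0.3,0],[-2.15,0.23,0,0,0,0.35,0],[-2.45,0.21,0,0,0,0.4,0]]]}'; python3 arc.py 19 66 0.6 0.7 0.8 0.9 1.0 1.1 1.2
```

```text
time: 17.23
tool_pos: [582.1, 107.1, 66.9]
tcp_rot: [180.0, -0.1, 133.9]
ft_force: [-1.5, 4.2, 1.0]
finger_gap: -0.2
grip_force: 2.1
t 17.225 tool [582.1 107.1  66.9] cface 0.502 d 20.5 radial 60.2 J6 -39 F along push 4.0 radial 1.9 z 1.0
0.6 [-0.75  0.14  0.09] [ 0.  -0.   0.1]
0.7 [-1.37  0.24  0.09] [ 0.  -0.   0.2]
0.8 [-2.    0.28  0.09] [ 0.  -0.   0.3]
0.9 [-2.63  0.25  0.09] [ 0.  -0.   0.4]
1.0 [-3.25  0.16  0.09] [ 0.  -0.   0.5]
1.1 [-3.86  0.01  0.09] [ 0.  -0.   0.6]
1.2 [-4.45 -0.2   0.09] [ 0.  -0.   0.7]
```

Pushing at 4 N, which is the loose level. Continuing the arc.

```bash
python3 -m handwheel '{"series": [[[-0.35,0.07,0,0,0,0.05,0],[-0.65,0.12,0,0,0,0.1,0],[-0.95,0.18,0,0,0,0.15,0],[-1.25,0.22,0,0,0,0.2,0],[-1.6,0.25,0,0,0,0.25,0],[-1.9,0.27,0,0,0,0.3,0],[-2.2,0.27,0,0,0,0.35,0],[-2.5,0.25,0,0,0,0.4,0],[-2.8,0.22,0,0,0,0.45,0],[-3.15,0.16,0,0,0,0.5,0]]]}'; python3 arc.py 19 66 1.1 1.2 1.3 1.4 1.5
```

```text
time: 18.48
tool_pos: [605.7, 85.8, 66.9]
tcp_rot: [179.9, -0.1, 105.3]
ft_force: [2.2, 5.6, -0.8]
finger_gap: -0.1
grip_force: 2.3
t 18.475 tool [605.7  85.8  66.9] cface 1.002 d 20.1 radial 60.1 J6 -12 F along push 4.8 radial 3.6 z -0.8
1.1 [-0.71  0.15  0.09] [ 0.  -0.   0.1]
1.2 [-1.33  0.25  0.09] [ 0.  -0.   0.2]
1.3 [-1.96  0.28  0.09] [ 0.  -0.   0.3]
1.4 [-2.58  0.26  0.09] [ 0.  -0.   0.4]
1.5 [-3.21  0.17  0.09] [ 0.  -0.   0.5]
```

```bash
python3 -m handwheel '{"series": [[[-0.32,0.07,0,0,0,0.05,0],[-0.63,0.13,0,0,0,0.1,0],[-0.95,0.18,0,0,0,0.15,0],[-1.25,0.22,0,0,0,0.2,0],[-1.57,0.24,0,0,0,0.25,0],[-1.88,0.25,0,0,0,0.3,0],[-2.2,0.25,0,0,0,0.35,0],[-2.5,0.24,0,0,0,0.4,0],[-2.82,0.2,0,0,0,0.45,0],[-3.12,0.14,0,0,0,0.5,0]]]}'; python3 arc.py 19 66 1.6 1.7 1.8 1.9 2.0; python3 - <<'E'
from h import *
a=C["top"]["img"];b=C["side"]["img"]
cv2.imwrite("pics/s7.png",np.hstack([cv2.resize(x[:,:,::-1],None,fx=4,fy=4,interpolation=cv2.INTER_CUBIC) for x in (a[160:260,190:290],b[195:295,210:310])]))
E
```

```text
time: 19.73
tool_pos: [615.8, 55.6, 67.2]
tcp_rot: [179.9, -0.1, 76.6]
ft_force: [2.5, 3.4, -1.8]
finger_gap: -0.1
grip_force: 2.2
t 19.725 tool [615.8  55.6  67.2] cface 1.502 d 19.4 radial 59.9 J6 14 F along push 3.9 radial 1.7 z -1.8
1.6 [-0.64  0.16  0.12] [ 0.  -0.   0.1]
1.7 [-1.26  0.26  0.12] [ 0.  -0.   0.2]
1.8 [-1.89  0.3   0.11] [ 0.  -0.   0.3]
1.9 [-2.52  0.27  0.11] [ 0.  -0.   0.4]
2.0 [-3.14  0.19  0.11] [ 0.  -0.   0.5]
```

View pics/s7.png

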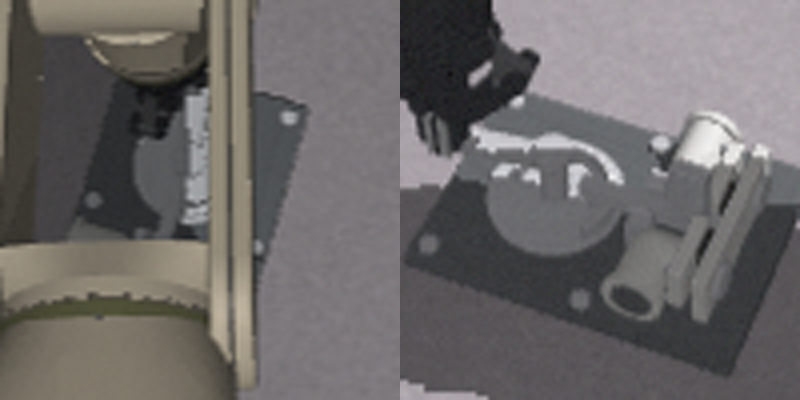

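The arm is following the pin, the bolt lies in the cam, and the plate sits close to the flange halves. Going on in shorter pieces and watching the force.

```bash
python3 -m handwheel '{"series": [[[-0.32,0.08,0.05,0,0,0.05,0],[-0.63,0.14,0.1,0,0,0.1,0],[-0.95,0.2,0.1,0,0,0.15,0],[-1.25,0.23,0.1,0,0,0.2,0],[-1.57,0.26,0.1,0,0,0.25,0],[-1.88,0.27,0.1,0,0,0.3,0]]]}'; python3 arc.py 19 66 1.9 2.0 2.1 2.2
```

```text
time: 20.58
tool_pos: [614.6, 36.2, 66.8]
tcp_rot: [179.9, -0.1, 59.5]
ft_force: [4.1, 1.5, 1.3]
finger_gap: -0.3
grip_force: 2.2
t 20.575 tool [614.6  36.2  66.8] cface 1.801 d 18.9 radial 60.3 J6 29 F along push 3.4 radial 2.8 z 1.3
1.9 [-0.59  0.13  0.08] [ 0.  -0.   0.1]
2.0 [-1.21  0.23  0.08] [ 0.  -0.   0.2]
2.1 [-1.84  0.26  0.08] [ 0.  -0.   0.3]
2.2 [-2.47  0.24  0.08] [ 0.  -0.   0.4]
```

```bash
python3 -m handwheel '{"series": [[[-0.32,0.08,0,0,0,0.05,0],[-0.63,0.14,0,0,0,0.1,0],[-0.95,0.19,0,0,0,0.15,0],[-1.25,0.23,0,0,0,0.2,0]]]}'; python3 arc.py 19 66 2.1 2.2
```

```text
time: 21.08
tool_pos: [610.4, 24.0, 66.8]
tcp_rot: [179.9, -0.1, 48.0]
ft_force: [5.2, 1.0, 0.3]
finger_gap: -0.1
grip_force: 2.4
t 21.075 tool [610.4  24.   66.8] cface 2.001 d 18.7 radial 60.3 J6 39 F along push 4.2 radial 3.2 z 0.3
2.1 [-0.57  0.12  0.08] [ 0.  -0.   0.1]
2.2 [-1.19  0.22  0.08] [ 0.  -0.   0.2]
```

```bash
python3 -m handwheel '{"series": [[[-0.2,0.05,0,0,0,0.033,0],[-0.4,0.1,0,0,0,0.067,0],[-0.61,0.13,0,0,0,0.1,0]]]}' >/dev/null; python3 arc.py 19 66
```

```text
t 21.45 tool [607.4  18.5  66.9] cface 2.101 d 18.6 radial 60.3 J6 45 F along push 5.6 radial 4.1 z -0.1
```

```bash
python3 -m handwheel '{"series": [[[-0.2,0.05,0,0,0,0.033,0],[-0.4,0.1,0,0,0,0.067,0],[-0.61,0.13,0,0,0,0.1,0]]]}' >/dev/null; python3 arc.py 19 66 2.3
```

```text
t 21.825 tool [603.8  13.3  67. ] cface 2.201 d 18.6 radial 60.2 J6 50 F along push 5.0 radial 3.3 z 0.6
2.3 [-0.56  0.14  0.1 ] [ 0.  -0.   0.1]
```

```bash
python3 -m handwheel '{"series": [[[-0.15,0.04,0,0,0,0.025,0],[-0.31,0.08,0,0,0,0.05,0]]]}' >/dev/null; python3 arc.py 19 66
```

```text
t 22.075 tool [601.9  10.7  67. ] cface 2.251 d 18.5 radial 60.3 J6 52 F along push 4.8 radial 2.8 z 0.2
```

```bash
python3 -m handwheel '{"series": [[[-0.15,0.04,0,0,0,0.025,0],[-0.31,0.08,0,0,0,0.05,0]]]}' >/dev/null; python3 arc.py 19 66 2.4
```

```text
t 22.325 tool [599.7   8.2  67. ] cface 2.301 d 18.3 radial 60.3 J6 55 F along push 5.3 radial 4.2 z 1.3
2.4 [-0.54  0.13  0.1 ] [ 0.  -0.   0.1]
```

```bash
python3 -m handwheel '{"series": [[[-0.15,0.04,0,0,0,0.025,0],[-0.31,0.08,0,0,0,0.05,0]]]}' >/dev/null; python3 arc.py 19 66
```

```text
t 22.575 tool [597.5   5.8  67. ] cface 2.351 d 18.2 radial 60.3 J6 58 F along push 4.7 radial 3.1 z 0.5
```

```bash
python3 -m handwheel '{"series": [[[-0.15,0.04,0,0,0,0.025,0],[-0.31,0.08,0,0,0,0.05,0]]]}' >/dev/null; python3 arc.py 19 66 2.5
```

```text
t 22.825 tool [595.1   3.6  67. ] cface 2.401 d 18.2 radial 60.3 J6 60 F along push 4.6 radial 4.7 z -0.8
2.5 [-0.52  0.12  0.1 ] [ 0.  -0.   0.1]
```

```bash
python3 -m handwheel '{"series": [[[-0.15,0.04,0,0,0,0.025,0],[-0.31,0.08,0,0,0,0.05,0]]]}' >/dev/null; python3 arc.py 19 66 2.5
```

```text
t 23.075 tool [592.6   1.5  67.1] cface 2.451 d 18.0 radial 60.3 J6 63 F along push 5.6 radial 3.8 z 1.1
2.5 [-0.2   0.05  0.11] [ 0.   -0.    0.05]
```

```bash
python3 -m handwheel '{"series": [[[-0.15,0.04,0,0,0,0.025,0],[-0.31,0.08,0,0,0,0.05,0]]]}' >/dev/null; python3 arc.py 19 66
```

```text
t 23.325 tool [590.   -0.5  67.1] cface 2.501 d 18.0 radial 60.4 J6 66 F along push 4.9 radial 4.3 z 0.0
```

```bash
python3 -m handwheel '{"series": [[[-0.15,0.04,0,0,0,0.025,0],[-0.31,0.08,0,0,0,0.05,0]]]}' >/dev/null; python3 arc.py 19 66
```

```text
t 23.575 tool [587.3  -2.3  67. ] cface 2.551 d 17.8 radial 60.4 J6 68 F along push 5.0 radial 4.5 z 0.5
```

```bash
python3 -m handwheel '{"series": [[[-0.15,0.04,0,0,0,0.025,0],[-0.31,0.08,0,0,0,0.05,0]]]}' >/dev/null; python3 arc.py 19 66
```

```text
t 23.825 tool [584.6  -4.   67.1] cface 2.601 d 17.8 radial 60.4 J6 71 F along push 4.6 radial 3.6 z -0.1
```

```bash
python3 -m handwheel '{"series": [[[-0.15,0.04,0,0,0,0.025,0],[-0.31,0.08,0,0,0,0.05,0]]]}' >/dev/null; python3 arc.py 19 66
```

```text
t 24.075 tool [581.7  -5.6  67. ] cface 2.651 d 17.7 radial 60.5 J6 74 F along push 4.0 radial 3.9 z 0.6
```

```bash
python3 -m handwheel '{"series": [[[-0.15,0.04,0,0,0,0.025,0],[-0.31,0.08,0,0,0,0.05,0]]]}' >/dev/null; python3 arc.py 19 66
```

```text
t 24.325 tool [578.8  -6.9  67. ] cface 2.701 d 17.5 radial 60.5 J6 76 F along push 4.6 radial 2.8 z 1.7
```

```bash
python3 -m handwheel '{"series": [[[-0.15,0.04,0,0,0,0.025,0],[-0.31,0.08,0,0,0,0.05,0]]]}' >/dev/null; python3 arc.py 19 66 2.85
```

```text
t 24.575 tool [575.8  -8.3  67. ] cface 2.751 d 17.5 radial 60.6 J6 79 F along push 4.8 radial 3.8 z 0.7
2.85 [-0.45  0.1   0.1 ] [ 0.  -0.   0.1]
```

```bash
python3 -m handwheel '{"series": [[[-0.15,0.04,0,0,0,0.025,0],[-0.3,0.08,0,0,0,0.05,0]]]}' >/dev/null; python3 arc.py 19 66
```

```text
t 24.825 tool [572.9  -9.3  67. ] cface 2.801 d 17.5 radial 60.6 J6 82 F along push 4.4 radial 2.6 z 1.2
```

```bash
python3 -m handwheel '{"series": [[[-0.15,0.04,0,0,0,0.025,0],[-0.3,0.08,0,0,0,0.05,0]]]}' >/dev/null; python3 arc.py 19 66
```

```text
t 25.075 tool [569.8 -10.3  67. ] cface 2.851 d 17.5 radial 60.6 J6 85 F along push 4.7 radial 2.9 z 1.4
```

```bash
python3 -m handwheel '{"series": [[[-0.15,0.04,0,0,0,0.025,0],[-0.3,0.08,0,0,0,0.05,0]]]}' >/dev/null; python3 arc.py 19 66 3.0
```

```text
t 25.325 tool [566.8 -11.1  67. ] cface 2.901 d 17.5 radial 60.6 J6 87 F along push 4.3 radial 3.6 z 1.3
3.0 [-0.46  0.1   0.1 ] [ 0.  -0.   0.1]
```

Still at the loose level. With the peg starting about 30 mm out, contact should come at about 3 to 3.6 rad. Continuing in small steps.

```bash
python3 -m handwheel '{"series": [[[-0.15,0.04,0,0,0,0.025,0],[-0.3,0.08,0,0,0,0.05,0]]]}' >/dev/null; python3 arc.py 19 66
```

```text
t 25.575 tool [563.8 -11.7  67. ] cface 2.951 d 17.6 radial 60.6 J6 90 F along push 4.3 radial 2.8 z 1.7
```

```bash
python3 -m handwheel '{"series": [[[-0.15,0.04,0,0,0,0.025,0],[-0.3,0.08,0,0,0,0.05,0]]]}' >/dev/null; python3 arc.py 19 66
```

```text
t 25.825 tool [560.8 -12.2  67. ] cface 3.001 d 17.7 radial 60.7 J6 93 F along push 4.7 radial 2.2 z 0.6
```

```bash
python3 -m handwheel '{"series": [[[-0.15,0.04,0,0,0,0.025,0],[-0.3,0.08,0,0,0,0.05,0]]]}' >/dev/null; python3 arc.py 19 66 3.15; python3 - <<'E'
from h import *
g0=cv2.imread("pics/s6f.png",0)[240:285,272:300].astype(np.float32); g1=cv2.cvtColor(C["side"]["img"],cv2.COLOR_RGB2GRAY); cv2.imwrite("pics/s8f.png",C["side"]["img"][:,:,::-1])
print([cv2.phaseCorrelate(cv2.imread("pics/s6f.png",0)[y:y+h,x:x+w].astype(np.float32),g1[y:y+h,x:x+w].astype(np.float32),cv2.createHanningWindow((w,h),cv2.CV_32F)) for x,y,w,h in((276,235,28,50),(225,255,30,30))])
E
```

```text
t 26.075 tool [557.7 -12.5  67. ] cface 3.051 d 17.8 radial 60.7 J6 96 F along push 6.1 radial 3.1 z 0.9
3.15 [-0.49  0.09  0.1 ] [ 0.  -0.   0.1]
[((-0.4356395006510123, -0.2565740920508155), 0.6701713879903157), ((-0.021011761657311112, 0.15291821654621174), 0.9566075436274211)]
```

```bash
python3 -m handwheel '{"series": [[[-0.08,0.02,0,0,0,0.0125,0],[-0.15,0.04,0,0,0,0.025,0]]]}' >/dev/null; python3 arc.py 19 66
```

```text
t 26.425 tool [556.2 -12.7  67. ] cface 3.075 d 17.9 radial 60.7 J6 97 F along push 6.9 radial 3.4 z 0.8
```

```bash
python3 -m handwheel '{"series": [[[-0.08,0.02,0,0,0,0.0125,0],[-0.15,0.04,0,0,0,0.025,0]]]}' >/dev/null; python3 arc.py 19 66
```

```text
t 26.675 tool [554.7 -12.7  67. ] cface 3.100 d 17.9 radial 60.7 J6 98 F along push 5.4 radial 2.8 z 0.9
```

```bash
python3 -m handwheel '{"series": [[[-0.08,0.02,0,0,0,0.0125,0],[-0.15,0.04,0,0,0,0.025,0]]]}' >/dev/null; python3 arc.py 19 66
```

```text
t 26.925 tool [553.1 -12.7  67. ] cface 3.125 d 17.9 radial 60.7 J6 100 F along push 6.5 radial 2.5 z 0.5
```

```bash
python3 -m handwheel '{"series": [[[-0.08,0.02,0,0,0,0.0125,0],[-0.15,0.04,0,0,0,0.025,0]]]}' >/dev/null; python3 arc.py 19 66 3.2; python3 - <<'E'
from h import *
import arc
for i in range(5): eyes.snapshot("side"); arc.now()
E
```

```text
t 27.175 tool [551.6 -12.7  67.1] cface 3.150 d 18.0 radial 60.7 J6 101 F along push 6.7 radial 4.0 z 0.6
3.2 [-0.2   0.02  0.11] [ 0.   -0.    0.05]
t 27.325 tool [551.5 -12.7  67. ] cface 3.150 d 17.9 radial 60.7 J6 101 F along push 6.4 radial 3.4 z 0.3
t 27.375 tool [551.6 -12.7  67.1] cface 3.150 d 17.9 radial 60.7 J6 101 F along push 5.4 radial 3.2 z 0.5
t 27.425 tool [551.5 -12.7  67. ] cface 3.150 d 17.9 radial 60.7 J6 101 F along push 7.1 radial 3.6 z 0.7
t 27.475 tool [551.6 -12.7  67. ] cface 3.150 d 17.9 radial 60.7 J6 101 F along push 5.7 radial 3.5 z 0.9
t 27.525 tool [551.6 -12.7  67.1] cface 3.150 d 17.9 radial 60.7 J6 101 F along push 6.5 radial 2.3 z 0.9
```

The averaged force is now 6.3 N against 4.7 N loose, so it's stiffening. Continuing in very small steps with averaged readings, aiming for about 8 N.

```bash
cat > avg.py <<'E'
from bench import eyes,status
import arc,numpy as np
F=[]
for i in range(6):
    eyes.snapshot("side"); s=status.sense(); c=np.radians(162.7-s["tcp_rot"][2]); t=np.sin(c)*arc.v-np.cos(c)*arc.u; F.append(-s["ft_force"]@t)
arc.now(); print("mean push %.2f +- %.2f"%(np.mean(F),np.std(F)/6**.5))
E
python3 -m handwheel '{"series": [[[-0.1,0.02,0,0,0,0.0165,0],[-0.2,0.03,0,0,0,0.033,0]]]}' >/dev/null; python3 avg.py
```

```text
t 28.075 tool [549.5 -12.7  67. ] cface 3.183 d 18.0 radial 60.7 J6 103 F along push 6.6 radial 4.2 z 0.1
mean push 6.69 +- 0.19
```

```bash
python3 -m handwheel '{"series": [[[-0.1,0.02,0,0,0,0.0165,0],[-0.2,0.03,0,0,0,0.033,0]]]}' >/dev/null; python3 avg.py
```

```text
t 28.625 tool [547.6 -12.5  67. ] cface 3.216 d 18.1 radial 60.6 J6 105 F along push 6.9 radial 4.8 z 1.0
mean push 7.21 +- 0.17
```

```bash
python3 -m handwheel '{"series": [[[-0.1,0.02,0,0,0,0.0165,0],[-0.2,0.03,0,0,0,0.033,0]]]}' >/dev/null; python3 avg.py
```

```text
t 29.175 tool [545.7 -12.3  67.1] cface 3.249 d 18.3 radial 60.6 J6 107 F along push 8.0 radial 6.1 z 1.2
mean push 8.17 +- 0.11
```

A steady 8.2 N is inside the 7–9 N snug range, so I'm stopping here. Backing off and rising.

```bash
python3 -m handwheel '{"series": [[[0.3,0,0,0,0,0,0],[1,0,0,0,0,0,0],[2,0,0,0,0,0,0],[3,0,0,0,0,0,0],[3,0,-3,0,0,0,0],[3,0,-7,0,0,0,0],[3,0,-11,0,0,0,0],[3,0,-11,0,0,0,0],[3,0,-11,0,0,0,0],[3,0,-11,0,0,0,0]]]}'; python3 - <<'E'
from h import *
import time
g1=cv2.cvtColor(C["side"]["img"],cv2.COLOR_RGB2GRAY)
w,h=28,50;x,y=276,235
for n in("s6f","s8f"): print(n,cv2.phaseCorrelate(cv2.imread(f"pics/{n}.png",0)[y:y+h,x:x+w].astype(np.float32),g1[y:y+h,x:x+w].astype(np.float32),cv2.createHanningWindow((w,h),cv2.CV_32F)))
E
```

```text
time: 30.42
tool_pos: [570.5, -22.1, 174.1]
tcp_rot: [180.0, 0.2, -23.5]
ft_force: [0.6, 0.2, -0.8]
finger_gap: 0.1
grip_force: 0.0
s6f ((-0.5889696689207113, -0.02400027261943194), 0.655234132607778)
s8f ((-0.18613374836910523, 0.17684160094255574), 1.0447063035170236)
```

The plate patch also contains the fixed flange, so I'm checking the plate's own outer edge numerically before handing in.

```bash
python3 - <<'E'
from h import *
n1=cv2.cvtColor(C["side"]["img"],cv2.COLOR_RGB2GRAY).astype(float); n0=cv2.imread("pics/s6f.png",0).astype(float)
for y in (258,262,266,270): print(y,n0[y,276:300].astype(int),"\n   ",n1[y,276:300].astype(int))
E
```

```text
258 [125 127 120 119 121 121 125 101  57  44 112 119 117 120 103 101 101  98
  84  58  56  61  57  58] 
    [120 123 116 117 120 120 122 101  95 116 115 116 117  99  97  98  89  64
  58  56  61  56  56  58]
262 [ 98 125 124 121 127 103  98  96 115 117 118 118 101 106 106  94  89  64
  57  57  56  57  60  50] 
    [ 95 119 118 117 124 101  95 116 114 116 117  98 106 106  89  74  60  55
  59  59  58  56  59  54]
266 [102 116 115 116 109 100  94 117 119 121 111  98 106 107  91  87  62  58
  60  57  63  55  55  56] 
    [ 97 113 114 114 105  99 112 114 119 106  98 110 107  85  68  60  58  59
  61  58  56  55  59  60]
270 [ 74 110 113 114 107  73  67 114 114 116 107  98  91  68  60  59  55  55
  58  57  60  58  54  55] 
    [ 77 110 112 113 104  91 112 115 111 101  96  71  59  61  57  55  56  58
  57  54  59  58  55  52]
```

The plate has moved about 1.3 px (roughly 3 mm) towards the manifold, and the dark gap to the gaskets has closed. Handing in.

```bash
python3 -c "
from bench import r
print(r.hand_in())"
```

```text
the job is handed in; nothing more can be done
None
```

I hung the blanking plate in the guide, drew it onto the gaskets with the cam at about 3.2 rad, and handed the job in at about 30 s; I stopped at a steady 8.2 N on the handle, inside the 7–9 N snug range, and no verdict came back from the hand-in.

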